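# Put the tested plate back in the rack and hold the tall plate up to the inspection camera

## Task

Put the tested steel plate from the sloping rest away in the rack's one empty slot: upright on edge, the same way up as it was, in the middle of the slot, fully down and let go. Then take the tall narrow plate out of the rack and hold it up in front of the inspection camera: its centre 160 mm straight in front of the lens, one broad face square to the lens, upright in the camera's picture. Finish while still holding it there, steady and touching nothing else, with the other plates left in their slots and everything else left where it is.

Things in the scene. Friction and masses are not known exactly. Their poses are not given: they have to be found in the camera images.
- tested_plate_c (a point): Tested plate: flat steel plate 8 thick x 64 wide x 82 mm high, about 0.33 kg, at first on the sloping rest. Point: its centre. x = normal of the broad faces, y = along the width, z = along the height towards its upper edge. On the rest it leans back 30 degrees from vertical (z points up and towards the rest's -x); its upper half stands free above the rest's back board.
- tall_plate_c (a point): Tall plate, the only tall, narrow one in the rack: steel, 8 thick x 44 wide x 90 mm high, about 0.25 kg, standing on its 44 mm edge. The point is its centre. x = normal of its broad faces, y = along its width, z = along its height, up.
- free_slot (a point): Centre of the floor of the rack's one empty slot (axes as the rack's). A little aluminium clip (12 x 10 x 6 mm) lies on the bench against the rack's edge at this slot's end.
- rack: Fixed black rack, 224 mm along its x, 84 along its y, 40 high; origin: centre of the underside, z up. Five 13 mm wide slots along y, open at both ends, at x = -88, -44, 0, 44, 88 mm, floor 8 mm above the bench, straight walls up to 24 mm, then round rib tops that guide a plate in. Plates stand on edge, broad faces across the rack's x, with 5 mm play, so they may lean some degrees.
- rest: Fixed sloping black rest, 85 x 84 mm on the bench; origin: centre of the ledge line, at bench level. The tested plate's lower edge sits 28 mm above it behind a 6 mm high lip; the back board is 74 mm wide and reaches 38 mm up the plate. The plate faces the rest's +x and upward.
- focus (a point): The inspection camera's focus point: in the air, 160 mm straight in front of the middle of the lens, on its optical axis. x = from this point towards the lens along the optical axis (20 degrees upward), y = level, z = up in the camera's picture (leaning 20 degrees back from vertical).
- lens (a point): Middle of the front of the inspection camera's lens (black barrel 42 mm across, white body behind) on a clamped column stand with a white 110 x 130 mm foot at the far side of the bench; it looks towards the robot's side and 20 degrees downward. Height and direction vary.
- short1_c (a point): Bystander: short steel plate standing in a slot of the rack, 8 thick x 64 wide x 45 mm high; point at its centre, axes as for the tall plate.
- short2_c (a point): Bystander: short steel plate standing in a slot of the rack, 8 thick x 64 wide x 45 mm high; point at its centre, axes as for the tall plate.
- short3_c (a point): Bystander: short steel plate standing in a slot of the rack, 8 thick x 64 wide x 45 mm high; point at its centre, axes as for the tall plate.
- puck1: Bystander: black specimen puck, 30 mm across, 18 mm high, on the bench; origin at the centre of its underside.
- puck2: Bystander: second black specimen puck, same size; origin at the centre of its underside.
- jar: Bystander: closed jar, 56 mm across, 85 mm high; origin at the centre of its underside.
- screwdriver: Bystander: screwdriver lying on the bench, 170 mm long along its x; origin under its middle.
Things that resemble listed ones, but are neither listed nor needed, are in the scene too. Leave any orange or yellow look-alike of the part that bears tested_plate_c alone.

How it is judged:
On the way, in this order (a step that is already met when the one before it is completed fails the run):
1. the tested plate stands on edge, fully down in the empty slot, let go (horizontal distance between tested_plate_c and free_slot below 0.018 m and z of tested_plate_c in the frame of rack between 0.044 and 0.054 m and angle between tested_plate_c's own z axis and vertical below 0.3 rad and angle between the x axis of tested_plate_c and the x axis of rack, either way round below 0.3 rad and contact force between the fingers and tested_plate below 0.1 N and linear speed of tested_plate below 0.03 m/s), for 0.3 s.
2. the tall plate is lifted clear of the rack (z of tall_plate_c in the frame of rack above 0.11 m and contact force between the fingers and tall_plate above 0.5 N), for 0.1 s.
At the end, for the whole second after the job is handed in: Tall plate held still in the air by the gripper alone, centre within 20 mm of the focus point, a broad face square to the lens axis within 0.2 rad, upright in the picture within 0.25 rad; tested plate free and fully down in the slot that was empty, within 18 mm of its middle and 0.3 rad (horizontal distance between tested_plate_c and free_slot below 0.018 m and z of tested_plate_c in the frame of rack between 0.044 and 0.054 m and angle between tested_plate_c's own z axis and vertical below 0.3 rad and angle between the x axis of tested_plate_c and the x axis of rack, either way round below 0.3 rad and distance between tall_plate_c and focus below 0.02 m and angle between the x axis of tall_plate_c and the x axis of focus, either way round below 0.2 rad and angle between the z axis of tall_plate_c and the z axis of focus, either way round below 0.25 rad and height (world z) of tall_plate_c above 0.13 m and contact force between the fingers and tall_plate above 0.5 N and contact force between tall_plate and rack below 0.05 N and contact force between tall_plate and stand below 0.05 N and linear speed of tall_plate below 0.03 m/s and angular speed of tall_plate below 0.2 rad/s and contact force between the fingers and tested_plate below 0.1 N); the arm keeps its last pose, push and grip.
It fails at once if a bystander is shifted by more than 30 mm (distance of any of short1_c, short2_c, short3_c, puck1, puck2, jar, screwdriver from where it was at the start of the episode above 0.03 m).
It fails at once if a short plate is lifted or tipped out of its slot (z of any of short1_c, short2_c, short3_c in the frame of rack above 0.05 m or angle between any of short1_c, short2_c, short3_c's own z axis and vertical above 0.6 rad).
It also fails if it takes over 59 s, if anything falls off the work surface, if the arm or the gripper's body presses on something with over 40 N, if the wrist force passes 120 N, or if a joint passes its speed limit or range.

## Robot

A 6-joint arm with a two-finger parallel gripper is mounted at the origin on the work surface. World frame = base frame: x ahead of the robot, y to its left, z up, the work surface at z = 0. Lengths are in m, angles in rad, forces in N, time in s.
With the tool pointing down it reaches from about 0.35 to 0.725 m from the base axis. Payload 6 kg.
Tool frame: the origin (TCP) lies at the very end of the fingers, on their centre line; the grasp point (between the pads) lies 19 mm behind it; z points along the fingers, y is the direction in which the jaws open and shut (so a half turn about z gives the same grasp; the last joint's range is limited). The gripper opens to 85 mm and grips with 20 to 120 N. Pads are 22 mm wide; open, the fingers measure 114 mm over their backs; the gripper's body (76 mm by 85 mm) begins 54 mm behind the grasp point. The pads swing forward as they close: fully open they stand 13 mm farther back than shut.
Start: joints at [-1.006, 0.04, 0.085, 0, -1.615, -0.334], TCP at [0.137, -0.584, 0.231] pointing down, gripper open.
Joint ranges: [-2.56, 2.56], [-1.29, 2.01], [-1.08, 1.49], [-3.29, 1.98], [-2.81, -0.18], [-2.99, 2.99]. Speed limits (rad/s): [2.57, 2.57, 3.01, 3.14, 3.14, 3.14].

## Interface

Orientations are given as a unit quaternion [w, x, y, z].
In Python, from bench import r gives the robot as it stands. The module is installed in compiled form; this text tells all that it offers.
- The arm moves only by the shell command python3 -m creep 'ROWS' [FORCE]. ROWS is JSON, a list of rows, each an object with "jaw": the finger opening in m, from 0 to 0.0854; "xyz": the shift along the tool's x, y, z in m, a list of three; "twist": the turn about the tool's z in degrees. A call has exactly 10 rows; each row is the pose to reach, as a shift and turn from the pose commanded when the call began, along the tool's axes at that moment; what a row does not reach only later rows make up. A row lasts 1/10 s, in which the tool goes at most 50 mm and 8.59 degrees, less where a joint would pass 70% of its speed; a pose out of reach is approached as far as the arm can. A call with a gripper value outside its range is refused whole. The fingers move at their own pace and stop on an object; FORCE is the grip in N (left out, the last holds). Time passes only in rows, so rows that repeat a pose let the fingers close, or fill a call up. It gives the time, the measured TCP pose, the force and the opening at its end, in the units of the state.
- r.get_obs(): the state, without advancing time (a new reading comes with each control period).
- r.grab_frame(name): name is "scene" or "top" or "wrist"; returns a dict with "pixels" (384x512x3 uint8, red, green, blue), "z_map" (384x512 float32, m along the optical axis (not along the pixel's ray), 0 where there is no reading), "vfov" (degrees; the focal length in pixels is half the picture's height over the tangent of half this angle, whatever the lens; pixels are square), "cx", "cy" (the principal point, pixels), "R" (3x3) and "t" (3): a world point X has camera coordinates R X + t; the wrist camera has in their place "tool_from_camera" (4x4, takes a point from camera to tool coordinates, whose origin is the TCP and whose axes are the flange's). Camera axes: x right, y down, z forward; pixel columns grow to the right and rows downward; lengths in m; the calibration is good to about 2 mm. A picture is of the moment at which its call begins: read the wrist's pose just before it.
- r.sign_off(): hands the job in, once; it reports no verdict.
Trained networks look in the newest picture that a camera, given by its name, has taken for a name from the list of things; names that differ only in an ending like _2 or _b are one class to them, and where a whole thing is asked for, a point or a joint stands for the part that bears it (a point fixed in the world has none). Each returns a list of dicts, best first, with "confidence" (0 to 1); they miss things now and then, are a little off and sometimes report something else, mostly with a low value. They report only what shows in the picture. A call takes as long as a camera call. They do not tell look-alikes from the thing itself.
- r.boxes_of(query, camera): "xyz" ([x, y, z] in m, in world coordinates, good to about 4 mm: the middle of the surface that is visible of it).
- r.spot_point(query, camera): "xyz" ([x, y, z] in m, in world coordinates, good to about 4 mm: a listed point, or the origin of a listed thing).
The state is a dict: "t": time; "qpos": joint angles; "qd": joint speeds; "effort": joint torques, N m; "ee_pos": TCP position; "tcp_rot": TCP orientation; "ft_force": force on the tool from outside, world axes, zero at the start; "wrist_torque": the same for the moment, N m; "opening": finger opening in m.
Only numpy, scipy, OpenCV 4.12 (cv2) and the standard library are available. Lean on these libraries where they do the work, as an engineer would, in place of code of your own. Each camera call takes 0.05 s, during which the arm holds its last target. There are 200 camera calls.

## Working session

There is one attempt and no reset: what is moved stays moved. The work goes in short steps, Python scripts to look and compute and a shell command to move; the robot and the scene stay as the last step left them, time stands still between calls to the robot, and variables do not carry over. Pictures are saved under pics/ and viewed, about 8 in all and at most 12, crops included, and the job is handed in when it is done.

```bash
mkdir -p pics; cat > h.py <<'E'
from bench import r
import numpy as np, cv2
def save(f,n): cv2.imwrite(f'pics/{n}.png',cv2.cvtColor(f['pixels'],cv2.COLOR_RGB2BGR))
def cloud(f,o=None):
    from scipy.spatial.transform import Rotation as Ro
    z=f['z_map']; F=z.shape[0]/2/np.tan(np.radians(f['vfov'])/2)
    v,u=np.mgrid[:z.shape[0],:z.shape[1]]
    P=np.stack([(u-f['cx'])/F*z,(v-f['cy'])/F*z,z],-1)
    if 'R' in f: W=(P-np.array(f['t']))@np.array(f['R'])
    else:
        T=np.array(f['tool_from_camera']); P=P@T[:3,:3].T+T[:3,3]
        q=o['tcp_rot']; W=P@Ro.from_quat([q[1],q[2],q[3],q[0]]).as_matrix().T+np.array(o['ee_pos'])
    W[z==0]=np.nan
    return W
E
python3 - <<'E'
from h import *
np.set_printoptions(precision=3,suppress=True)
o=r.get_obs();print(o)
for c in ['scene','top']:
    f=r.grab_frame(c);save(f,c+'0');np.savez(c+'0.npz',W=cloud(f),p=f['pixels']); print(c,f['vfov'],-np.array(f['R']).T@f['t'])
    for q in 'tested_plate_c tall_plate_c free_slot rack rest focus lens short1_c jar puck1 screwdriver'.split():
        print(q,[(np.round(d['xyz'],3),round(d['confidence'],2)) for d in r.spot_point(q,c)[:3]])
E
python3 -c "
import cv2,numpy as np
cv2.imwrite('pics/a.png',np.vstack([cv2.imread('pics/scene0.png')[:300],cv2.imread('pics/top0.png')[:300]]))"
```

```text
{'t': 0.0, 'qpos': array([-1.006,  0.041,  0.084, -0.   , -1.616, -0.334]), 'qd': array([-0.   ,  0.   , -0.001, -0.   ,  0.   , -0.   ]), 'effort': array([ -0.   , -36.821,  34.741,   6.932,  -0.005,  -0.   ]), 'ee_pos': array([ 0.137, -0.584,  0.23 ]), 'tcp_rot': array([-0.   , -0.115,  0.993,  0.001]), 'ft_force': array([ 0.221, -0.331,  0.275]), 'wrist_torque': array([0.05 , 0.018, 0.023]), 'opening': 0.08555561699218686}
scene 51.581581156761956 [1.154 0.646 0.791]
tested_plate_c [(array([ 0.468, -0.268,  0.062]), 0.93), (array([ 0.604, -0.178, -0.001]), 0.79), (array([ 0.371, -0.389,  0.007]), 0.59)]
tall_plate_c [(array([0.543, 0.149, 0.054]), 0.72), (array([ 0.409, -0.041,  0.004]), 0.54)]
free_slot []
rack [(array([ 0.548,  0.194, -0.002]), 0.64)]
rest [(array([ 0.475, -0.249, -0.004]), 0.62)]
focus []
lens [(array([ 0.728, -0.012,  0.25 ]), 0.64)]
short1_c [(array([0.535, 0.11 , 0.032]), 0.53)]
jar [(array([ 0.714,  0.348, -0.004]), 0.58)]
puck1 [(array([ 0.415, -0.037,  0.006]), 0.52), (array([ 0.608, -0.068, -0.002]), 0.42)]
screwdriver [(array([ 0.712, -0.308,  0.002]), 0.58)]
top 50.2639992711966 [0.422 0.031 1.18 ]
tested_plate_c [(array([ 0.465, -0.273,  0.062]), 0.89), (array([ 0.364, -0.388,  0.004]), 0.66), (array([ 0.473, -0.248,  0.002]), 0.56)]
tall_plate_c [(array([0.543, 0.15 , 0.052]), 0.44)]
free_slot []
rack [(array([0.55, 0.19, 0.  ]), 0.93)]
rest [(array([ 0.409, -0.04 ,  0.001]), 0.61), (array([ 0.473, -0.249,  0.002]), 0.59), (array([ 0.714, -0.307, -0.003]), 0.26)]
focus [(array([ 0.716, -0.311, -0.003]), 0.22)]
lens [(array([ 0.73 , -0.014,  0.244]), 0.89), (array([ 0.609, -0.067, -0.003]), 0.59)]
short1_c [(array([0.53 , 0.106, 0.032]), 0.52)]
jar [(array([0.713, 0.348, 0.   ]), 0.74)]
puck1 [(array([ 0.411, -0.042, -0.001]), 0.64), (array([ 0.605, -0.066, -0.003]), 0.47)]
screwdriver [(array([ 0.715, -0.31 , -0.003]), 0.58)]
```

View pics/scene0.png

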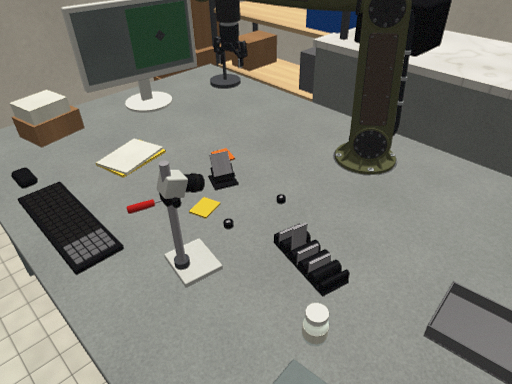

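View pics/top0.png

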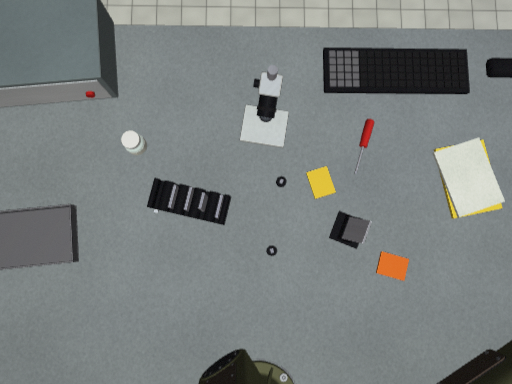

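```bash
python3 - <<'E'
from h import *
np.set_printoptions(precision=4,suppress=True)
D=np.load('top0.npz');W=D['W'];p=D['p']
def sel(W,c,rad,z0,z1):
    m=(np.hypot(W[...,0]-c[0],W[...,1]-c[1])<rad)&(W[...,2]>z0)&(W[...,2]<z1); return m
m=sel(W,(0.55,0.19),0.15,0.018,0.12)
P=W[m][:,:2].astype(np.float32); print('rack',cv2.minAreaRect(P),len(P))
m2=sel(W,(0.55,0.19),0.15,0.046,0.12); print('above rack tops',[ (q) for q in [W[m2].mean(0),W[m2].min(0),W[m2].max(0)]])
n,lab,st,ce=cv2.connectedComponentsWithStats(m2.astype(np.uint8))
for i in range(1,n): print(st[i,4],W[lab==i].mean(0),cv2.minAreaRect(W[lab==i][:,:2].astype(np.float32)))
for nm in ['top','scene']:
    D=np.load(nm+'0.npz');W=D['W']
    m=sel(W,(0.474,-0.255),0.08,0.045,0.15);Q=W[m];c=Q.mean(0);u,s,vt=np.linalg.svd(Q-c);print(nm,'tested',len(Q),c,s,vt[2],Q.min(0),Q.max(0))
    m=sel(W,(0.75,-0.01),0.12,0.19,0.35);Q=W[m]
    dk=D['p'][m].max(1)<70
    print('cam dark',dk.sum(),Q[dk].mean(0),Q[dk].min(0),Q[dk].max(0),'white',Q[~dk].mean(0))
t=cv2.imread('pics/top0.png');s=cv2.imread('pics/scene0.png')
R=lambda i,x,y,w,h:cv2.resize(i[y:y+h,x:x+w],(400,300),interpolation=cv2.INTER_CUBIC)
cv2.imwrite('pics/b.png',np.vstack([np.hstack([R(t,140,165,100,75),R(t,230,60,80,60)]),np.hstack([R(s,262,210,100,75),R(s,140,145,100,75)])]))
E
```

```text
rack ((0.5497329831123352, 0.1935126930475235), (0.21922549605369568, 0.08416187763214111), 76.99066925048828) 2058
above rack tops [array([0.548 , 0.1708, 0.0624]), array([0.5038, 0.0977, 0.0461]), array([0.5934, 0.2461, 0.1025])]
78 [0.5615 0.2356 0.0523] ((0.5617292523384094, 0.23588702082633972), (0.00838109478354454, 0.06351818889379501), 77.06684112548828)
74 [0.5545 0.1919 0.0522] ((0.554817259311676, 0.19233030080795288), (0.00824060384184122, 0.06345799565315247), 76.8026351928711)
91 [0.5426 0.1485 0.0869] ((0.5434224009513855, 0.1494544893503189), (0.008401507511734962, 0.043766945600509644), 76.57427978515625)
72 [0.5335 0.1068 0.053 ] ((0.5340588688850403, 0.10662095993757248), (0.00782996229827404, 0.06335664540529251), 76.68968200683594)
top tested 471 [ 0.4657 -0.2717  0.0756] [0.4446 0.4185 0.0555] [0.3009 0.8012 0.5173] [ 0.4299 -0.3022  0.0454] [ 0.502  -0.2425  0.1035]
cam dark 416 [ 0.7485 -0.0129  0.2682] [ 0.7181 -0.038   0.2419] [0.8149 0.0133 0.2831] white [ 0.7866 -0.0223  0.299 ]
scene tested 377 [ 0.4665 -0.2689  0.0725] [0.3793 0.3696 0.0583] [0.3353 0.7946 0.5061] [ 0.4311 -0.2971  0.0451] [ 0.5017 -0.2404  0.1021]
cam dark 457 [ 0.7711 -0.0009  0.2567] [ 0.7191 -0.0443  0.22  ] [0.8237 0.0172 0.3307] white [ 0.7994 -0.0111  0.2781]
```

View pics/b.png

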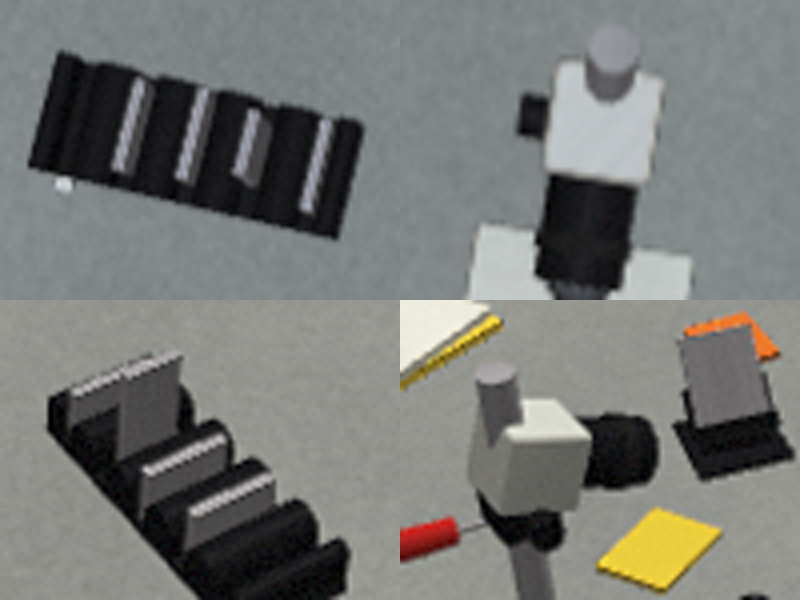

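The top view shows the rack's empty slot at the +y end, upper-left in the zoomed crop, with the clip at about (65,185). The tall plate is the second from the right. The lens barrel is at about (585,235) in its crop and points toward the robot with a slight yaw. The tested plate leans on its rest, its face toward about 68° yaw. I'll move above the tested plate.

```bash
python3 -m creep '[{"jaw":0.085,"xyz":[-0.043,0.024,0.0],"twist":-6},{"jaw":0.085,"xyz":[-0.086,0.049,0.0],"twist":-14},{"jaw":0.085,"xyz":[-0.128,0.073,0.0],"twist":-22},{"jaw":0.085,"xyz":[-0.171,0.098,0.01],"twist":-30},{"jaw":0.085,"xyz":[-0.214,0.122,0.02],"twist":-38},{"jaw":0.085,"xyz":[-0.257,0.146,0.03],"twist":-46},{"jaw":0.085,"xyz":[-0.30,0.171,0.03],"twist":-53},{"jaw":0.085,"xyz":[-0.342,0.195,0.03],"twist":-55},{"jaw":0.085,"xyz":[-0.385,0.22,0.03],"twist":-55},{"jaw":0.085,"xyz":[-0.385,0.22,0.03],"twist":-55}]' 30
python3 - <<'E'
from h import *
from scipy.optimize import least_squares
np.set_printoptions(precision=4,suppress=True)
o=r.get_obs();f=r.grab_frame('wrist');save(f,'w1');W=cloud(f,o);print(o['t'],o['ee_pos'],o['tcp_rot'],r.spot_point('tested_plate_c','wrist')[:2])
m=(np.hypot(W[...,0]-.467,W[...,1]+.27)<.08)&(W[...,2]>.068)&(W[...,2]<.15)
Q=W[m]
if len(Q)>20:
    c=Q.mean(0);u,s,vt=np.linalg.svd(Q-c);print(len(Q),c,s,vt,Q.min(0),Q.max(0));print(cv2.minAreaRect(Q[:,:2].astype(np.float32)))
# camera barrel: cylinder fit
A=[]
for nm in ['top','scene']:
    D=np.load(nm+'0.npz');V=D['W'];mm=(np.hypot(V[...,0]-.745,V[...,1]+.013)<.045)&(V[...,2]>.2)&(V[...,2]<.3)&(D['p'].max(2)<70);A.append(V[mm])
A=np.vstack(A);e=np.radians(20)
def g(x):
    d=np.array([np.cos(x[3])*np.cos(e),np.sin(x[3])*np.cos(e),np.sin(e)]);q=A-x[:3];q=q-np.outer(q@d,d);return np.linalg.norm(q,axis=1)-.021
s=least_squares(g,[.745,-.013,.25,-.15],loss='soft_l1',f_scale=.002);print(len(A),s.x,np.degrees(s.x[3]),np.abs(s.fun).mean())
d=np.array([np.cos(s.x[3])*np.cos(e),np.sin(s.x[3])*np.cos(e),np.sin(e)])
x=s.x[:3];ts=(A-x)@d;print('axis extent',np.percentile(ts,[0,2,50,98,100]),'lens',x+d*np.percentile(ts,1),'focus',x+d*(np.percentile(ts,1)-.16))
E
```

```text
t: 2.2
ee_pos: [0.4647, -0.2781, 0.2005]
tcp_rot: [0.0, -0.563, 0.826, 0.001]
ft_force: [0.0, -0.9, -0.2]
opening: 0.0852
2.2 [ 0.4647 -0.2781  0.2005] [ 0.0001 -0.5631  0.8264  0.0006] [{'xyz': [0.3681, -0.3875, 0.0062], 'confidence': 0.79}, {'xyz': [0.6068, -0.1865, 0.0028], 'confidence': 0.74}]
1228 [ 0.4636 -0.2812  0.0915] [0.6465 0.4271 0.069 ] [[-0.9255  0.3789  0.0007]
 [-0.2291 -0.5611  0.7954]
 [ 0.3017  0.736   0.6061]] [ 0.4305 -0.3018  0.0681] [ 0.4974 -0.2561  0.1017]
((0.46438631415367126, -0.2783951759338379), (0.026196716353297234, 0.0638340637087822), 67.29723358154297)
665 [ 0.8491 -0.0326  0.2921 -0.1641] -9.402758544489984 0.0012887811344500341
axis extent [-0.1341 -0.1321 -0.1097 -0.0873 -0.0841] lens [ 0.7259 -0.0122  0.2466] focus [0.5776 0.0124 0.1919]
```

View pics/w1.png

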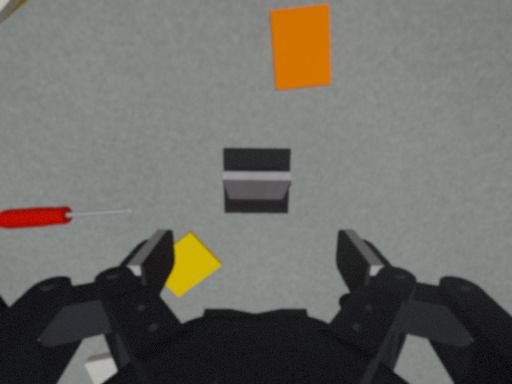

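```bash
python3 -m creep '[{"jaw":0.085,"xyz":[0.002,0.001,0.04],"twist":1},{"jaw":0.085,"xyz":[0.002,0.001,0.08],"twist":1},{"jaw":0.085,"xyz":[0.002,0.001,0.11],"twist":1},{"jaw":0.085,"xyz":[0.002,0.001,0.13],"twist":1},{"jaw":0.085,"xyz":[0.002,0.001,0.14],"twist":1},{"jaw":0.085,"xyz":[0.002,0.001,0.14],"twist":1},{"jaw":0.055,"xyz":[0.002,0.001,0.14],"twist":1},{"jaw":0.055,"xyz":[0.002,0.001,0.14],"twist":1},{"jaw":0.055,"xyz":[0.002,0.001,0.14],"twist":1},{"jaw":0.055,"xyz":[0.002,0.001,0.14],"twist":1}]' 35
```

```text
t: 3.3
ee_pos: [0.461, -0.2841, 0.0634]
tcp_rot: [0.001, -0.554, 0.833, -0.002]
ft_force: [-0.6, -1.8, 6.1]
opening: 0.0634
```

```bash
python3 -m creep '[{"jaw":0.055,"xyz":[0,0,0],"twist":0},{"jaw":0.055,"xyz":[0,0,0],"twist":0},{"jaw":0.055,"xyz":[0.003,0,-0.01],"twist":0},{"jaw":0.055,"xyz":[0.006,0,-0.02],"twist":0},{"jaw":0.055,"xyz":[0.009,0,-0.035],"twist":0},{"jaw":0.055,"xyz":[0.01,0,-0.06],"twist":0},{"jaw":0.055,"xyz":[0.01,0,-0.09],"twist":0},{"jaw":0.055,"xyz":[0.01,0,-0.12],"twist":0},{"jaw":0.055,"xyz":[0.01,0,-0.14],"twist":0},{"jaw":0.055,"xyz":[0.01,0,-0.14],"twist":0}]'
python3 - <<'E'
from h import *
np.set_printoptions(precision=4,suppress=True)
for c in ['wrist','top','scene']:
    o=r.get_obs();f=r.grab_frame(c);save(f,c+'2');W=cloud(f,o)
    e=o['ee_pos'];m=(np.hypot(W[...,0]-e[0],W[...,1]-e[1])<.07)&(W[...,2]<e[2]-.002)&(W[...,2]>.06)
    Q=W[m]
    if len(Q)<10: print(c,len(Q));continue
    cc=Q.mean(0);u,s,vt=np.linalg.svd(Q-cc);print(c,len(Q),cc,s,vt,Q.min(0),Q.max(0))
print(o)
s=cv2.imread('pics/scene2.png');cv2.imwrite('pics/c.png',np.hstack([cv2.resize(cv2.imread('pics/wrist2.png'),(400,300)),cv2.resize(s[90:210,150:310],(400,300))]))
E
```

```text
t: 4.3
ee_pos: [0.4572, -0.2934, 0.2057]
tcp_rot: [0.002, -0.553, 0.833, -0.003]
ft_force: [0.1, -0.3, -3.9]
opening: 0.0632
wrist 0
top 27 [ 0.4406 -0.2574  0.1915] [0.0474 0.0124 0.0092] [[ 0.002  -0.4705  0.8824]
 [ 0.9966 -0.0715 -0.0403]
 [-0.082  -0.8795 -0.4688]] [ 0.4362 -0.2649  0.1748] [ 0.4458 -0.2466  0.2007]
scene 227 [ 0.4675 -0.2628  0.1817] [0.2836 0.2517 0.079 ] [[ 0.8972 -0.4051  0.1758]
 [-0.2216 -0.0688  0.9727]
 [-0.382  -0.9117 -0.1515]] [ 0.4354 -0.2888  0.0603] [ 0.4996 -0.2412  0.1986]
{'t': 4.4, 'qpos': array([-0.1994, -0.1162, -0.1221, -0.0011, -1.5651, -0.1982]), 'qd': array([ 0.0025,  0.0175, -0.0384, -0.0077,  0.0033, -0.001 ]), 'effort': array([ -0.0883, -32.5533,  38.8105,   8.0848,  -0.0138,   0.001 ]), 'ee_pos': array([ 0.4561, -0.2923,  0.2008]), 'tcp_rot': array([ 0.0003, -0.5535,  0.8328,  0.0005]), 'ft_force': array([ 0.4442, -0.5579, -3.9959]), 'wrist_torque': array([-0.0269,  0.062 , -0.0076]), 'opening': 0.06316543707965123}
```

View pics/c.png

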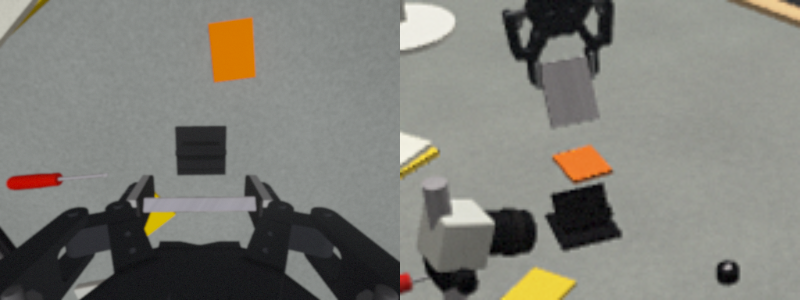

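The plate is off the rest and held between the pads in both pictures: wrist bar at row 205, scene plate at about (570,90). Next I'll measure its tilt and work out the rack move.

```bash
cat >> h.py <<'E'
def tilt(cam='scene',up=.015,dn=.12):
    """fit held plate: centre, normal, top/bottom along it, relative to the tool"""
    o=r.get_obs();f=r.grab_frame(cam);W=cloud(f,o);p=f['pixels'].astype(int);e=np.array(o['ee_pos'])
    m=(np.hypot(W[...,0]-e[0],W[...,1]-e[1])<.055)&(W[...,2]<e[2]+up)&(W[...,2]>e[2]-dn)&(p.max(2)>65)&(p.max(2)-p.min(2)<25)
    Q=W[m]
    for k in range(6):
        c=np.median(Q,0) if k==0 else Q.mean(0);n=np.linalg.svd(Q-c)[2][2];d=np.abs((Q-c)@n);Q=Q[d<max(.003,2*d.std())]
    n=n*np.sign(n[0]+n[1]);w=np.cross([0,0,1],n);w/=np.linalg.norm(w);z=np.cross(n,w)
    s=(Q-c)@z;t=(Q-c)@w
    print('n',n.round(3),'yaw',np.degrees(np.arctan2(n[1],n[0])).round(1),'lean',np.degrees(np.arcsin(n[2])).round(1),'N',len(Q),
     'z',np.percentile(s,[1,99]).round(3),'w',np.percentile(t,[1,99]).round(3),'facecentre',(c+z*np.percentile(s,[1,99]).mean()+w*np.percentile(t,[1,99]).mean()).round(4),'tcp',e.round(4))
E
python3 -c "
from h import *
tilt('scene');tilt('top')"
```

```text
n [0.325 0.805 0.496] yaw 68.0 lean 29.7 N 276 z [-0.027  0.027] w [-0.031  0.032] facecentre [ 0.4646 -0.2668  0.1907] tcp [ 0.4557 -0.2921  0.1997]
n [0.13  0.839 0.528] yaw 81.2 lean 31.9 N 64 z [-0.031  0.019] w [-0.007  0.011] facecentre [ 0.4375 -0.2587  0.1927] tcp [ 0.4555 -0.2921  0.1993]
```

```bash
python3 -m creep '[{"jaw":0.055,"xyz":[-0.025,0.005,0],"twist":-1},{"jaw":0.055,"xyz":[-0.065,0.013,0],"twist":-2},{"jaw":0.055,"xyz":[-0.11,0.023,0],"twist":-3},{"jaw":0.055,"xyz":[-0.155,0.032,0],"twist":-4},{"jaw":0.055,"xyz":[-0.2,0.041,0],"twist":-5},{"jaw":0.055,"xyz":[-0.245,0.05,0],"twist":-6},{"jaw":0.055,"xyz":[-0.29,0.06,0],"twist":-7},{"jaw":0.055,"xyz":[-0.335,0.069,0],"twist":-8},{"jaw":0.055,"xyz":[-0.38,0.078,0],"twist":-9},{"jaw":0.055,"xyz":[-0.42,0.086,0],"twist":-9}]'
cat >> h.py <<'E'
def go(tx,ty,tz,yaw=None):
    o=r.get_obs();q=o['tcp_rot'];from scipy.spatial.transform import Rotation as Ro
    M=Ro.from_quat([q[1],q[2],q[3],q[0]]).as_matrix();y=np.degrees(np.arctan2(M[1,1],M[0,1]))
    print('shift',(M.T@(np.array([tx,ty,tz])-o['ee_pos'])).round(4),'yaw now',y.round(1),'twist',None if yaw is None else round(-((yaw-y+180)%360-180),1),'tcp',o['ee_pos'].round(4),'F',o['ft_force'].round(1),o['t'])
U=np.array([.225,.974]);SL=np.array([.5692,.2787])
def rk(x,z): go(*(SL+(x-.088)*U),z,167)
E
python3 -c "
from h import *
rk(.0555,.11);rk(.0555,.2)"
```

```text
t: 5.55
ee_pos: [0.539, 0.1301, 0.2]
tcp_rot: [-0.001, -0.618, 0.786, 0.0]
ft_force: [-0.0, -0.5, -4.1]
opening: 0.0637
shift [-0.1191  0.0053  0.0898] yaw now 166.3 twist -0.7 tcp [0.539  0.1301 0.2   ] F [-0.  -0.5 -4.1] 5.55
shift [-0.119   0.0055 -0.0002] yaw now 166.3 twist -0.7 tcp [0.539  0.1301 0.2   ] F [-0.  -0.5 -4.1] 5.55
```

```bash
python3 -m creep '[{"jaw":0.055,"xyz":[-0.03,0.001,0],"twist":-1},{"jaw":0.055,"xyz":[-0.07,0.003,0],"twist":-1},{"jaw":0.055,"xyz":[-0.1,0.004,0],"twist":-1},{"jaw":0.055,"xyz":[-0.119,0.005,0],"twist":-1},{"jaw":0.055,"xyz":[-0.119,0.005,0.03],"twist":-1},{"jaw":0.055,"xyz":[-0.119,0.005,0.06],"twist":-1},{"jaw":0.055,"xyz":[-0.119,0.005,0.085],"twist":-1},{"jaw":0.055,"xyz":[-0.119,0.005,0.095],"twist":-1},{"jaw":0.055,"xyz":[-0.119,0.005,0.1],"twist":-1},{"jaw":0.055,"xyz":[-0.119,0.005,0.1],"twist":-1}]'
python3 - <<'E'
from h import *
tilt('scene');rk(.0555,.056)
f=r.grab_frame('wrist');save(f,'w3');s=r.grab_frame('scene');save(s,'s3')
s=cv2.imread('pics/s3.png');cv2.imwrite('pics/d.png',np.hstack([cv2.resize(cv2.imread('pics/w3.png'),(400,300)),cv2.resize(s[190:310,250:410],(400,300))]))
E
```

```text
t: 6.55
ee_pos: [0.5632, 0.2446, 0.1016]
tcp_rot: [-0.0, -0.624, 0.781, -0.0]
ft_force: [0.6, -0.4, -3.1]
opening: 0.0629
n [ 0.729 -0.464  0.503] yaw -32.5 lean 30.2 N 134 z [-0.062  0.075] w [-0.053  0.036] facecentre [0.5739 0.2372 0.0568] tcp [0.5632 0.2446 0.1016]
shift [-0.0018  0.0022  0.0465] yaw now 167.2 twist 0.2 tcp [0.5635 0.2448 0.1025] F [ 0.8 -0.2 -2.7] 6.6
```

View pics/d.png

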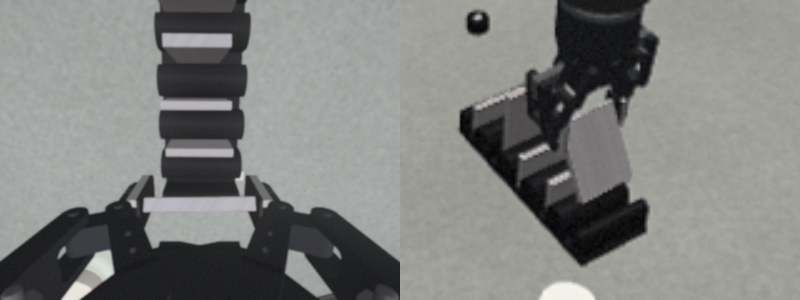

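The scene crop shows the plate's lower edge (600,185) over the empty slot, still leaning. I'll lower it into the slot.

```bash
python3 -m creep '[{"jaw":0.055,"xyz":[-0.002,0.002,0.01],"twist":0},{"jaw":0.055,"xyz":[-0.002,0.002,0.02],"twist":0},{"jaw":0.055,"xyz":[-0.002,0.002,0.026],"twist":0},{"jaw":0.055,"xyz":[-0.002,0.002,0.03],"twist":0},{"jaw":0.055,"xyz":[-0.002,0.002,0.033],"twist":0},{"jaw":0.055,"xyz":[-0.002,0.002,0.036],"twist":0},{"jaw":0.055,"xyz":[-0.002,0.002,0.039],"twist":0},{"jaw":0.055,"xyz":[-0.002,0.002,0.042],"twist":0},{"jaw":0.055,"xyz":[-0.002,0.002,0.044],"twist":0},{"jaw":0.055,"xyz":[-0.002,0.002,0.044],"twist":0}]'
python3 -c "
from h import *
rk(.0664,.059);rk(.090,.0545)"
```

```text
t: 7.7
ee_pos: [0.5613, 0.2469, 0.0567]
tcp_rot: [-0.0, -0.624, 0.781, 0.0]
ft_force: [0.5, -3.1, -3.9]
opening: 0.0633
shift [-0.0111 -0.0006 -0.0023] yaw now 167.2 twist 0.2 tcp [0.5613 0.2469 0.0567] F [ 0.5 -3.1 -3.9] 7.7
shift [-0.0347 -0.0007  0.0022] yaw now 167.2 twist 0.2 tcp [0.5613 0.2469 0.0567] F [ 0.5 -3.1 -3.9] 7.7
```

```bash
python3 -m creep '[{"jaw":0.055,"xyz":[-0.003,-0.0005,-0.001],"twist":0},{"jaw":0.055,"xyz":[-0.007,-0.0005,-0.0015],"twist":0},{"jaw":0.055,"xyz":[-0.011,-0.0005,-0.002],"twist":0},{"jaw":0.055,"xyz":[-0.015,-0.0005,-0.002],"twist":0},{"jaw":0.055,"xyz":[-0.018,-0.0005,-0.002],"twist":0},{"jaw":0.055,"xyz":[-0.021,-0.0005,-0.001],"twist":0},{"jaw":0.055,"xyz":[-0.024,-0.0005,-0.001],"twist":0},{"jaw":0.055,"xyz":[-0.027,-0.0005,0.0],"twist":0},{"jaw":0.055,"xyz":[-0.03,-0.0005,0.001],"twist":0},{"jaw":0.055,"xyz":[-0.03,-0.0005,0.001],"twist":0}]'
python3 - <<'E'
from h import *
rk(.090,.0515)
f=r.grab_frame('wrist');save(f,'w4');s=r.grab_frame('scene');save(s,'s4')
tilt('scene',up=.03,dn=.04)
s=cv2.imread('pics/s4.png');cv2.imwrite('pics/e.png',np.hstack([cv2.resize(cv2.imread('pics/w4.png'),(400,300)),cv2.resize(s[190:310,250:410],(400,300))]))
E
```

```text
t: 8.7
ee_pos: [0.5687, 0.2754, 0.0567]
tcp_rot: [-0.001, -0.624, 0.781, -0.001]
ft_force: [-1.3, -5.7, -1.3]
opening: 0.0635
shift [-0.0053  0.0003  0.0052] yaw now 167.2 twist 0.2 tcp [0.5687 0.2754 0.0567] F [-1.3 -5.7 -1.3] 8.7
n [0.227 0.967 0.112] yaw 76.8 lean 6.5 N 306 z [-0.027  0.028] w [-0.031  0.031] facecentre [0.5694 0.281  0.059 ] tcp [0.5688 0.2754 0.0567]
```

View pics/e.png

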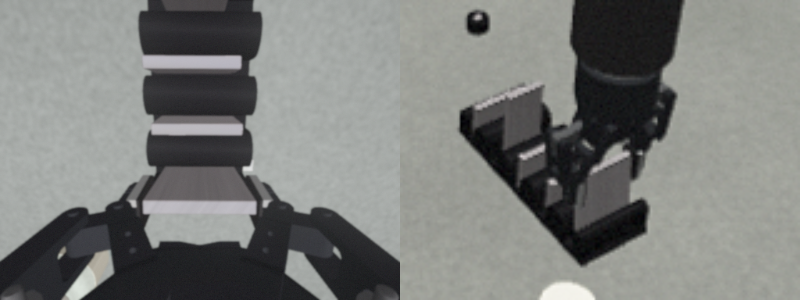

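The plate is nearly upright in the slot, leaning about 6.5°. I'll bring it fully upright and lower it to the floor.

```bash
python3 -m creep '[{"jaw":0.055,"xyz":[-0.004,0,0],"twist":0},{"jaw":0.055,"xyz":[-0.008,0,0.0],"twist":0},{"jaw":0.055,"xyz":[-0.009,0,0.001],"twist":0},{"jaw":0.055,"xyz":[-0.006,0,0.002],"twist":0},{"jaw":0.055,"xyz":[-0.005,0,0.003],"twist":0},{"jaw":0.055,"xyz":[-0.004,0,0.004],"twist":0},{"jaw":0.055,"xyz":[-0.004,0,0.005],"twist":0},{"jaw":0.055,"xyz":[-0.004,0,0.006],"twist":0},{"jaw":0.055,"xyz":[-0.004,0,0.007],"twist":0},{"jaw":0.055,"xyz":[-0.004,0,0.007],"twist":0}]'
python3 -c "
from h import *
rk(.088,.0515);tilt('scene',up=.03,dn=.04)"
```

```text
t: 9.85
ee_pos: [0.5698, 0.2815, 0.0527]
tcp_rot: [0.002, -0.624, 0.781, 0.0]
ft_force: [-8.1, 0.8, 11.8]
opening: 0.0635
shift [ 0.0028 -0.      0.0012] yaw now 167.3 twist 0.3 tcp [0.5698 0.2815 0.0527] F [-8.1  0.8 11.8] 9.85
n [0.231 0.973 0.01 ] yaw 76.6 lean 0.6 N 230 z [-0.024  0.026] w [-0.033  0.03 ] facecentre [0.569  0.2841 0.0561] tcp [0.5698 0.2815 0.0527]
```

```bash
python3 -m creep '[{"jaw":0.066,"xyz":[0,0,0],"twist":0},{"jaw":0.067,"xyz":[0,0,0],"twist":0},{"jaw":0.068,"xyz":[0,0,0],"twist":0},{"jaw":0.07,"xyz":[0,0,0],"twist":0},{"jaw":0.073,"xyz":[0,0,0],"twist":0},{"jaw":0.076,"xyz":[0,0,-0.01],"twist":0},{"jaw":0.079,"xyz":[0,0,-0.02],"twist":0},{"jaw":0.082,"xyz":[0,0,-0.05],"twist":0},{"jaw":0.084,"xyz":[0,0,-0.1],"twist":0},{"jaw":0.084,"xyz":[0,0,-0.12],"twist":0}]'
python3 - <<'E'
from h import *
rk(-.044,.13)
for c in ['scene','wrist','top']:
    o=r.get_obs();f=r.grab_frame(c);save(f,c+'5');W=cloud(f,o)
    print(c,[(np.round(d['xyz'],3),round(d['confidence'],2)) for d in r.spot_point('tested_plate_c',c)[:2]])
    for nm,x in [('tested',.088),('tall',-.044)]:
        q=SL+(x-.088)*U;d=W[...,:2]-q;m=(np.abs(d@U)<.02)&(np.abs(d@[-.974,.225])<.045)&(W[...,2]>.06)&(W[...,2]<.12);Q=W[m];t=Q[Q[:,2]>np.percentile(Q[:,2],97)-.006]
        print(c,nm,len(Q),'top',t.mean(0).round(4),'rackx',((t[:,:2]-q)@U).mean().round(4),'along',np.percentile((t[:,:2]-q)@[-.974,.225],[2,98]).round(4),'zmax',np.percentile(Q[:,2],98).round(4))
s=cv2.imread('pics/scene5.png');cv2.imwrite('pics/f.png',np.hstack([cv2.resize(cv2.imread('pics/wrist5.png'),(400,300)),cv2.resize(s[190:310,250:410],(400,300))]))
E
```

```text
t: 10.9
ee_pos: [0.5713, 0.2806, 0.1766]
tcp_rot: [0.004, -0.624, 0.781, -0.001]
ft_force: [-0.1, 0.4, 1.8]
opening: 0.0841
shift [0.1345 0.0024 0.0458] yaw now 167.2 twist 0.2 tcp [0.5713 0.2806 0.1766] F [-0.1  0.4  1.8] 10.9
scene [(array([0.569, 0.282, 0.047]), 0.85), (array([ 0.606, -0.179, -0.001]), 0.75)]
scene tested 239 top [0.5708 0.2831 0.0896] rackx 0.0046 along [-0.0303  0.0315] zmax 0.0917
scene tall 189 top [0.5438 0.1524 0.0977] rackx 0.0031 along [-0.0244  0.0183] zmax 0.1003
wrist [(array([0.568, 0.283, 0.051]), 0.88)]
wrist tested 1190 top [0.5704 0.2801 0.0898] rackx 0.0016 along [-0.0312  0.0298] zmax 0.0913
wrist tall 1527 top [0.5445 0.1517 0.0977] rackx 0.0026 along [-0.0257  0.0165] zmax 0.0994
top [(array([ 0.611, -0.187,  0.003]), 0.76), (array([0.568, 0.275, 0.045]), 0.69)]
top tested 137 top [0.5694 0.2801 0.0902] rackx 0.0014 along [-0.0287  0.0296] zmax 0.093
top tall 82 top [0.5443 0.1494 0.098 ] rackx 0.0003 along [-0.0252  0.0159] zmax 0.1013
```

View pics/f.png

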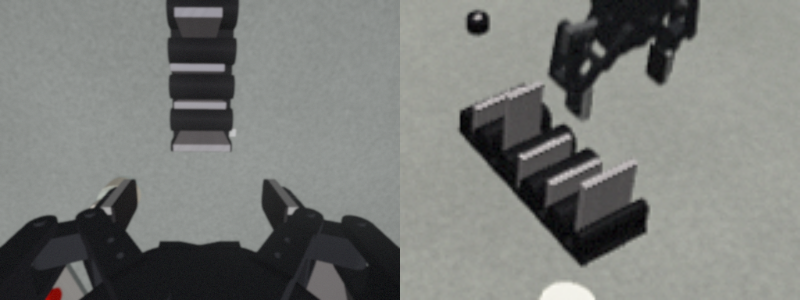

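Tested plate: top at z = 0.090, upright, let go, and the gripper is clear above it. Now the tall plate.

```bash
python3 -m creep '[{"jaw":0.08,"xyz":[0.035,-0.001,0],"twist":0},{"jaw":0.08,"xyz":[0.08,-0.002,0.0],"twist":0},{"jaw":0.08,"xyz":[0.115,-0.002,0.01],"twist":0},{"jaw":0.08,"xyz":[0.133,-0.002,0.02],"twist":0},{"jaw":0.08,"xyz":[0.133,-0.002,0.03],"twist":0},{"jaw":0.08,"xyz":[0.133,-0.002,0.06],"twist":0},{"jaw":0.08,"xyz":[0.133,-0.002,0.09],"twist":0},{"jaw":0.08,"xyz":[0.133,-0.002,0.11],"twist":0},{"jaw":0.08,"xyz":[0.133,-0.002,0.119],"twist":0},{"jaw":0.08,"xyz":[0.133,-0.002,0.119],"twist":0}]' 40
python3 -c "
from h import *
go(.5443,.151,.057,167)"
```

```text
t: 12.2
ee_pos: [0.5411, 0.1499, 0.0484]
tcp_rot: [-0.002, -0.624, 0.781, 0.0]
ft_force: [0.5, 0.5, 0.5]
opening: 0.0798
shift [-0.0017 -0.0028 -0.0086] yaw now 167.2 twist 0.2 tcp [0.5411 0.1499 0.0484] F [0.5 0.5 0.5] 12.2
```

```bash
python3 -m creep '[{"jaw":0.06,"xyz":[0,0,0],"twist":0},{"jaw":0.035,"xyz":[0,0,0],"twist":0},{"jaw":0.035,"xyz":[0,0,0],"twist":0},{"jaw":0.035,"xyz":[0,0,0],"twist":0},{"jaw":0.035,"xyz":[0,0,0],"twist":0},{"jaw":0.035,"xyz":[0,0,-0.002],"twist":0},{"jaw":0.035,"xyz":[0,0,-0.005],"twist":0},{"jaw":0.035,"xyz":[0,0,-0.008],"twist":0},{"jaw":0.035,"xyz":[0,0,-0.011],"twist":0},{"jaw":0.035,"xyz":[0,0,-0.011],"twist":0}]' 40
python3 -c "
from h import *
go(.5443,.151,.07,167);tilt('scene',up=.05,dn=.04)"
```

```text
t: 13.2
ee_pos: [0.5421, 0.1501, 0.0617]
tcp_rot: [0.0, -0.624, 0.781, 0.0]
ft_force: [0.1, -0.6, -2.1]
opening: 0.0432
shift [-0.0013 -0.0019 -0.0083] yaw now 167.2 twist 0.2 tcp [0.5421 0.1501 0.0617] F [ 0.1 -0.6 -2.1] 13.2
n [0.942 0.121 0.314] yaw 7.3 lean 18.3 N 88 z [-0.032  0.055] w [-0.052  0.049] facecentre [0.5422 0.1506 0.0677] tcp [0.5421 0.1501 0.0617]
```

```bash
python3 -m creep '[{"jaw":0.035,"xyz":[0.004,0,0],"twist":0},{"jaw":0.035,"xyz":[0.008,0,0],"twist":0},{"jaw":0.035,"xyz":[0.012,0,0],"twist":0},{"jaw":0.035,"xyz":[0.015,0,0],"twist":0},{"jaw":0.035,"xyz":[0.018,0,0.001],"twist":0},{"jaw":0.035,"xyz":[0.021,0,0.001],"twist":0},{"jaw":0.035,"xyz":[0.023,0,0.001],"twist":0},{"jaw":0.035,"xyz":[0.025,0,0.001],"twist":0},{"jaw":0.035,"xyz":[0.026,0,0.001],"twist":0},{"jaw":0.035,"xyz":[0.026,0,0.001],"twist":0}]'
python3 - <<'E'
from h import *
go(.5443,.151,.07,167)
f=r.grab_frame('wrist');save(f,'w6');s=r.grab_frame('scene');save(s,'s6');tilt('scene',up=.03,dn=.02)
s=cv2.imread('pics/s6.png');cv2.imwrite('pics/g.png',np.hstack([cv2.resize(cv2.imread('pics/w6.png'),(400,300)),cv2.resize(s[190:310,250:410],(400,300))]))
E
```

```text
t: 14.25
ee_pos: [0.5369, 0.1271, 0.0604]
tcp_rot: [0.003, -0.624, 0.781, 0.001]
ft_force: [2.2, 8.0, -4.1]
opening: 0.0432
shift [-0.025  -0.0019 -0.0095] yaw now 167.3 twist 0.3 tcp [0.5369 0.1271 0.0604] F [ 2.2  8.  -4.1] 14.25
n [0.194 0.932 0.306] yaw 78.2 lean 17.8 N 248 z [-0.026  0.025] w [-0.027  0.028] facecentre [0.5384 0.1405 0.0654] tcp [0.537  0.1271 0.0604]
```

View pics/g.png

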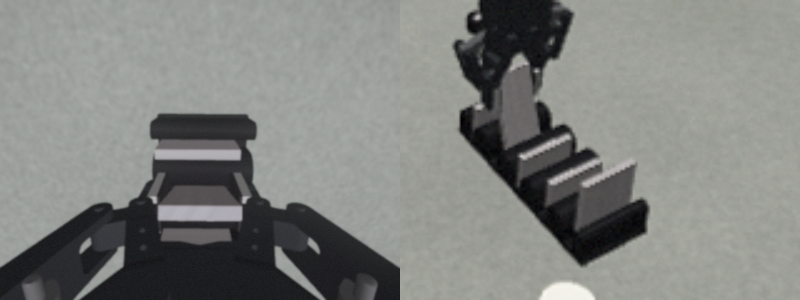

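Tall plate leans 17.8° the right way. I'll push slightly more, then lift.

```bash
python3 -m creep '[{"jaw":0.035,"xyz":[0.0015,0,0],"twist":0},{"jaw":0.035,"xyz":[0.003,0,0],"twist":0},{"jaw":0.035,"xyz":[0.003,0,0],"twist":0},{"jaw":0.035,"xyz":[0.001,0,-0.005],"twist":0},{"jaw":0.035,"xyz":[0.001,0,-0.02],"twist":0},{"jaw":0.035,"xyz":[0.001,0,-0.04],"twist":0},{"jaw":0.035,"xyz":[0.001,0,-0.07],"twist":0},{"jaw":0.035,"xyz":[0.001,0,-0.1],"twist":0},{"jaw":0.035,"xyz":[0.001,0,-0.13],"twist":0},{"jaw":0.035,"xyz":[0.001,0,-0.13],"twist":0}]'
python3 - <<'E'
from h import *
tilt('scene',up=.04,dn=.07)
# plate centre relative to TCP: L~18mm below grip along lean -> TCP target for focus
go(.5776,.0124,.19,80.6)
E
```

```text
t: 15.4
ee_pos: [0.538, 0.1234, 0.1971]
tcp_rot: [0.004, -0.624, 0.782, -0.002]
ft_force: [1.5, 0.5, -1.6]
opening: 0.0435
n [0.219 0.909 0.356] yaw 76.5 lean 20.8 N 483 z [-0.041  0.041] w [-0.026  0.033] facecentre [0.5363 0.1401 0.1985] tcp [0.538  0.1234 0.1971]
shift [ 0.0994 -0.0641  0.004 ] yaw now 167.2 twist 86.6 tcp [0.5371 0.1236 0.1941] F [-0.2  0.5 -2.9] 15.45
```

```bash
python3 -m creep '[{"jaw":0.035,"xyz":[0.01,-0.005,0],"twist":6},{"jaw":0.035,"xyz":[0.02,-0.01,0],"twist":14},{"jaw":0.035,"xyz":[0.03,-0.016,0],"twist":22},{"jaw":0.035,"xyz":[0.04,-0.021,0],"twist":30},{"jaw":0.035,"xyz":[0.05,-0.026,0],"twist":38},{"jaw":0.035,"xyz":[0.06,-0.032,0],"twist":46},{"jaw":0.035,"xyz":[0.07,-0.037,0.002],"twist":54},{"jaw":0.035,"xyz":[0.08,-0.042,0.004],"twist":62},{"jaw":0.035,"xyz":[0.09,-0.048,0.005],"twist":70},{"jaw":0.035,"xyz":[0.1,-0.053,0.005],"twist":77}]'
python3 -m creep '[{"jaw":0.035,"xyz":[0,0,0],"twist":5},{"jaw":0.035,"xyz":[0,0,0],"twist":9},{"jaw":0.035,"xyz":[0,0,0],"twist":9.6},{"jaw":0.035,"xyz":[0,0,0],"twist":9.6},{"jaw":0.035,"xyz":[0,0,0],"twist":9.6},{"jaw":0.035,"xyz":[0,0,0],"twist":9.6},{"jaw":0.035,"xyz":[0,0,0],"twist":9.6},{"jaw":0.035,"xyz":[0,0,0],"twist":9.6},{"jaw":0.035,"xyz":[0,0,0],"twist":9.6},{"jaw":0.035,"xyz":[0,0,0],"twist":9.6}]'
python3 - <<'E'
from h import *
o=r.get_obs()
tilt('scene',up=.045,dn=.07);tilt('top',up=.06,dn=.07);go(.5667,.0142,.189,80.6)
for c in ['scene','top']:
    f=r.grab_frame(c);save(f,c+'7')
    for q in ['tall_plate_c','focus','lens']: print(c,q,[(np.round(d['xyz'],3),round(d['confidence'],2)) for d in r.spot_point(q,c)[:2]])
cv2.imwrite('pics/i.png',np.hstack([cv2.resize(cv2.imread('pics/scene7.png')[110:290,120:360],(400,300)),cv2.resize(cv2.imread('pics/top7.png')[60:240,140:380],(400,300))]))
E
```

```text
t: 16.45
ee_pos: [0.565, 0.0136, 0.1841]
tcp_rot: [-0.001, 0.001, 1.0, -0.0]
ft_force: [-0.3, 0.9, -2.1]
opening: 0.0432
t: 17.45
ee_pos: [0.5656, 0.0145, 0.1853]
tcp_rot: [-0.0, 0.082, 0.997, 0.0]
ft_force: [0.0, 0.6, -2.1]
opening: 0.0431
n [ 0.925 -0.16   0.344] yaw -9.8 lean 20.1 N 331 z [-0.041  0.045] w [-0.025  0.028] facecentre [0.5787 0.0141 0.1888] tcp [0.5656 0.0145 0.1853]
  return _methods._mean(a, axis=axis, dtype=dtype,
  ret = um.true_divide(
  ret = _var(a, axis=axis, dtype=dtype, out=out, ddof=ddof,
  arrmean = um.true_divide(arrmean, div, out=arrmean,
  ret = ret.dtype.type(ret / rcount)
h.py:21: RuntimeWarning: Mean of empty slice.
  c=np.median(Q,0) if k==0 else Q.mean(0);n=np.linalg.svd(Q-c)[2][2];d=np.abs((Q-c)@n);Q=Q[d<max(.003,2*d.std())]
h.py:22: RuntimeWarning: invalid value encountered in divide
  n=n*np.sign(n[0]+n[1]);w=np.cross([0,0,1],n);w/=np.linalg.norm(w);z=np.cross(n,w)
Traceback (most recent call last):
  File "h.py", line 25, in tilt
    'z',np.percentile(s,[1,99]).round(3),'w',np.percentile(t,[1,99]).round(3),'facecentre',(c+z*np.percentile(s,[1,99]).mean()+w*np.percentile(t,[1,99]).mean()).round(4),'tcp',e.round(4))
        ~~~~~~~~~~~~~^^^^^^^^^^
IndexError: index -1 is out of bounds for axis 0 with size 0
```

```bash
python3 -m creep '[{"jaw":0.035,"xyz":[-0.002,-0.001,-0.002],"twist":0},{"jaw":0.035,"xyz":[-0.004,-0.001,-0.004],"twist":0},{"jaw":0.035,"xyz":[-0.004,-0.001,-0.005],"twist":0},{"jaw":0.035,"xyz":[-0.004,-0.001,-0.005],"twist":0},{"jaw":0.035,"xyz":[-0.004,-0.001,-0.005],"twist":0},{"jaw":0.035,"xyz":[-0.004,-0.001,-0.005],"twist":0},{"jaw":0.035,"xyz":[-0.004,-0.001,-0.005],"twist":0},{"jaw":0.035,"xyz":[-0.004,-0.001,-0.005],"twist":0},{"jaw":0.035,"xyz":[-0.004,-0.001,-0.005],"twist":0},{"jaw":0.035,"xyz":[-0.004,-0.001,-0.005],"twist":0}]'
python3 - <<'E'
from h import *
tilt('scene',up=.045,dn=.07)
for c in ['scene','top']:
    f=r.grab_frame(c);save(f,c+'7')
    for q in ['tall_plate_c','lens','tested_plate_c','jar','puck1','screwdriver']: print(c,q,[(np.round(d['xyz'],3),round(d['confidence'],2)) for d in r.spot_point(q,c)[:2]])
print(r.get_obs()['qd'].round(3))
cv2.imwrite('pics/i.png',np.hstack([cv2.resize(cv2.imread('pics/scene7.png')[110:290,120:360],(400,300)),cv2.resize(cv2.imread('pics/top7.png')[60:240,140:380],(400,300))]))
E
```

```text
t: 18.55
ee_pos: [0.5694, 0.0129, 0.1903]
tcp_rot: [-0.0, 0.082, 0.997, 0.0]
ft_force: [-0.1, 0.2, -2.7]
opening: 0.0431
n [ 0.923 -0.165  0.346] yaw -10.2 lean 20.3 N 327 z [-0.041  0.045] w [-0.024  0.028] facecentre [0.5827 0.0136 0.1938] tcp [0.5694 0.0129 0.1903]
scene tall_plate_c []
scene lens [(array([ 0.727, -0.014,  0.248]), 0.82), (array([ 0.712, -0.309, -0.001]), 0.65)]
scene tested_plate_c [(array([ 0.369, -0.388,  0.007]), 0.81), (array([0.568, 0.28 , 0.047]), 0.78)]
scene jar [(array([ 0.714,  0.347, -0.003]), 0.93), (array([0.569, 0.282, 0.046]), 0.57)]
scene puck1 [(array([ 0.727, -0.015,  0.252]), 0.71), (array([ 0.605, -0.066,  0.001]), 0.63)]
scene screwdriver [(array([ 0.711, -0.31 ,  0.   ]), 0.76)]
top tall_plate_c []
top lens []
top tested_plate_c [(array([ 0.611, -0.186,  0.003]), 0.92), (array([ 0.362, -0.388,  0.005]), 0.77)]
top jar [(array([ 0.715,  0.349, -0.002]), 0.73)]
top puck1 [(array([ 0.474, -0.249,  0.002]), 0.66), (array([ 0.409, -0.043,  0.   ]), 0.53)]
top screwdriver [(array([ 0.712, -0.314, -0.003]), 0.61)]
[ 0.    -0.001  0.001 -0.001  0.     0.001]
```

View pics/i.png

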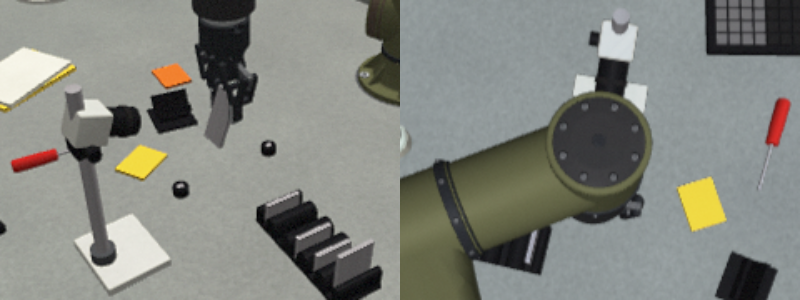

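The scene picture shows the tall plate at (218,118) facing the lens at (125,120). The tested plate stands in the end slot at (352,262), and the other things are where they were. The plate's centre measures (0.579, 0.014, 0.192) against a focus of about (0.578–0.580, 0.012, 0.192), with 20.3° lean and yaw within 1°. I'm handing in.

```bash
python3 -c "
from bench import r
print(r.sign_off())"
```

```text
the job is handed in; nothing more can be done
None
```

I handed the job in at about 19 s of robot time with both plates where the task wants them. The interface gave no verdict, so this rests on my own measurements.

**Tested plate:** I gripped it across its width, levered it upright against the slot walls, lowered it to the floor and let go. Its top edge measured 0.090 m in all three cameras, which matches standing fully down. It was about 2 mm from the middle of the slot and leaned under 1° just before release.

**Tall plate:** I gripped it across its width, tilted it in its slot and carried it to the focus point.

| Check | Measured | Allowed |
|---|---|---|
| Centre to focus point | about 2 mm | 20 mm |
| Lean (20° wanted) | 20.3° | ±14° upright in the picture |
| Turn about the vertical from the lens axis | about 1° | 11° squareness to the lens |

The arm was still, and the wrist carried only about the plate's weight. I saw no contact with anything else.

**Others:** the jar, the screwdriver and the visible puck measured within a few mm of their start. The short plates looked in place in the last picture, but I did not measure them again.

**Checks that failed:**
- The plate detector did not find the tall plate while it was held, so its pose comes only from my plane fit to the scene camera's depth image. A second fit from the top camera failed because the arm blocked its view.
- During the final push into the slot the wrist briefly read about 8 N along the slot and 12 N upward. It dropped to near zero on release.

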